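# Call the technician and point out the missing capacitor

## Task

Press the red call button on the cream tester all the way in and let it come back up, then show the technician the faulty circuit board: point straight down at the empty spot where its third blue capacitor is missing, with the fingertips about 3 cm above the board and touching nothing, and stay there for three seconds. Then raise the hand straight up by at least 10 cm and stop. Leave all boards and everything else on the bench where they lie, and do not bring the hand down over the two good boards.

Things in the scene. Friction and masses are not known exactly. Their poses are not given: they have to be found in the camera images.
- tester: Cream box, 220 (x) by 180 (y) by 90 mm high, fixed to the bench, with a green screen and the red call button on top. Its front faces about -x; yaw varies. Origin at the centre of its underside, z up.
- call_top (a point): Centre of the top face of the red call button: 32 mm across, vertical travel, in a black housing on the tester's top, at (-50, -40) mm in the tester's frame. Press straight down; it springs back.
- call (a joint): Travel of the call button in m: 0 up, 0.006 fully in. Spring loaded, fully in at about 5 N.
- board_faulty: Tan circuit board, 90 (x) by 60 (y) by 4 mm, loose, about 80 g, lying flat at any yaw. Row of places for three blue capacitors (16 mm across, tops 20 mm above the bench) at x = -28, 0, +28, y = +12 mm of its frame; the one at +28 is missing. Black (top 16 mm) and green (top 14 mm) blocks lie on the -y half. Origin at the centre of its underside, z up.
- gap (a point): The empty spot on the faulty board, at (28, 12, 4) mm in its frame, on the board's top face: a white printed ring, 19 mm across, with two solder dots. z up.
- board_good1: A complete driver board of the same make and size as the faulty one, with all three blue capacitors (at x -28, 0, +28, y +12 mm). Loose, about 80 g, lies flat at any yaw. Origin at the centre of its underside, z up.
- board_good2: A complete driver board of the same make and size as the faulty one, with all three blue capacitors (at x -28, 0, +28, y +12 mm). Loose, about 80 g, lies flat at any yaw. Origin at the centre of its underside, z up.
- tape: Red roll of tape, 80 mm across, 18 mm high, lying flat, loose. Origin at the centre of its underside. Leave alone.
- jar: Glass jar with a pink cap, 64 mm across, 95 mm high, loose, upright. Origin at the centre of its underside. Leave alone.
- screwdriver: Yellow-handled screwdriver, 170 mm long, lying flat along its x axis, loose. Leave alone.
Things that resemble listed ones, but are neither listed nor needed, are in the scene too. Leave any grey, pink or turquoise look-alike of the board_good1 alone.

How it is judged (in metres and radians):
On the way, in this order (a step that is already met when the one before it is completed fails the run):
1. the call button is pressed in (4.5 mm or more of its 6) (value of joint call above 0.0045 m), for 0.05 s.
2. with the button up again, the tool point stays within 17 mm sideways of the empty spot and 22 to 80 mm above the board's face (the fingertips stand past the tool point) for 2 s (horizontal distance between the grasp point and gap below 0.017 m and z of the grasp point in the frame of gap between 0.022 and 0.08 m and value of joint call below 0.0015 m), for 2 s.
At the end, for the whole second after the job is handed in: After the press and the pointing, the tool point is more than 110 mm above the board's face and within 80 mm sideways of the empty spot, the button is up (under 1.5 mm), no board has moved 6 mm and no other loose thing 12 mm, and all are at rest (z of the grasp point in the frame of gap above 0.11 m and horizontal distance between the grasp point and gap below 0.08 m and value of joint call below 0.0015 m and distance of each of board_faulty, board_good1, board_good2 from where it was at the start of the episode below 0.006 m and distance of each of tape, jar, screwdriver from where it was at the start of the episode below 0.012 m and linear speed of each of board_faulty, board_good1, board_good2, tape, jar, screwdriver below 0.02 m/s); the robot touches nothing.
It fails at once if the robot touches a board (contact force between any of the fingers, the arm and board_faulty above 0.3 N or contact force between any of the fingers, the arm and board_good1 above 0.3 N or contact force between any of the fingers, the arm and board_good2 above 0.3 N).
It fails at once if a board is moved or lifted by 6 mm (distance of any of board_faulty, board_good1, board_good2 from where it was at the start of the episode above 0.006 m).
It fails at once if the tape, jar or screwdriver is moved or lifted by 12 mm (distance of any of tape, jar, screwdriver from where it was at the start of the episode above 0.012 m).
It fails at once if the hand is brought down over a good board (tool point within 35 mm of its centre sideways and less than 80 mm above it) ((horizontal distance between the grasp point and board_good1 below 0.035 m and z of the grasp point in the frame of board_good1 below 0.08 m) or (horizontal distance between the grasp point and board_good2 below 0.035 m and z of the grasp point in the frame of board_good2 below 0.08 m)).
It also fails if it takes over 45 s, if anything falls off the work surface, if the arm or the gripper's body presses on something with over 40 N, if the wrist force passes 120 N, or if a joint passes its speed limit or range.

## Robot

A 6-joint arm with a two-finger parallel gripper is mounted at the origin on the work surface. World frame = base frame: x ahead of the robot, y to its left, z up, the work surface at z = 0. Lengths are in mm, angles in rad, forces in N, time in s.
With the tool pointing down it reaches from about 275 to 850 mm from the base axis. Payload 19 kg.
Tool frame: the origin (TCP) lies between the finger pads, 19 mm behind the fingertips; this is the grasp point; z points along the fingers, y is the line along which they close (so a half turn about z gives the same grasp; the last joint's range is limited). The gripper opens to 85 mm and grips with 20 to 120 N. Pads are 22 mm wide; open, the fingers measure 114 mm over their backs; the gripper's body (76 mm by 85 mm) begins 54 mm behind the grasp point. The pads swing forward as they close: fully open they stand 13 mm farther back than shut.
Start: joints at [-1.445, 0.15, 1.437, -0, 1.554, -0.134], TCP at [147.685, -555.681, 249.967] pointing down, gripper open.
Joint ranges: [-2.8, 2.8], [-0.68, 2.1], [0.12, 2.68], [-1.39, 4.53], [0.16, 2.79], [-2.81, 2.81]. Speed limits (rad/s): [1.89, 1.89, 2.22, 3.01, 3.01, 3.01].

## Interface

Orientations are given as a unit quaternion [x, y, z, w].
In Python, from station import * gives the robot as it stands. The module is installed in compiled form; this text tells all that it offers.
- The arm moves only by the tool carry_out, never from a script. Its argument "plan" is a list of rows, each an object of numbers: "tx", "ty", "tz": the shift along the world's x, y, z normalised to -1 to 1, where 1 is 25 cm; "wx", "wy", "wz": the turn, a rotation vector about the world's x, y, z normalised to -1 to 1, where 1 is 90 degrees; "jaw": the opening, from 0 (shut) to 1 (fully open). In form: [{"tx": .., "ty": .., "tz": .., "wx": .., "wy": .., "wz": .., "jaw": ..}, ...]. A call has 1 to 8 rows; each row is the pose to reach, as a shift and turn from the pose commanded when the call began; what a row does not reach only later rows make up. A row lasts 1/10 s, in which the tool goes at most 50 mm and 8.59 degrees, less where a joint would pass 70% of its speed; a pose out of reach is approached as far as the arm can. A call with a number of a shift or a turn outside -1 to 1 is refused whole. A call with a gripper value outside its range is refused whole. The fingers move at their own pace and stop on an object; the grip force is fixed at half the most. Time passes only in rows, so rows that repeat a pose let the fingers close. It gives the time, the measured TCP pose, the force, the opening and the grip force at its end, in the units of the state.
- state(): the state, without advancing time (a new reading comes with each control period).
- read_camera(name): name is "side" or "top" or "wrist"; returns a dict with "image" (420x560x3 uint8, red, green, blue), "range_z" (420x560 float32, mm along the optical axis (not along the pixel's ray), 0 where there is no reading), "fx", "fy", "cx", "cy" (pixels), "rvec" (rotation vector, rad) and "tvec" (3), from world to camera coordinates, as OpenCV has them. Camera axes: x right, y down, z forward; pixel columns grow to the right and rows downward; lengths in mm; the calibration is good to about 2 mm. A picture is of the moment at which its call begins.
- finish_job(): hands the job in; it is judged then, once.
The state is a dict: "t": time; "joint_pos": joint angles; "joint_vel": joint speeds; "effort": joint torques, N m; "ee_pos": TCP position; "orientation": TCP orientation; "wrist_force": force on the tool from outside, world axes, zero at the start; "torque": the same for the moment, N m; "grip_width": opening from 0.0 (shut) to 1.0 (fully open); "grip_force": force on a finger pad.
Only numpy, scipy, OpenCV 4.12 (cv2) and the standard library are available. Lean on these libraries where they do the work, as an engineer would, in place of code of your own. Each camera call takes 0.05 s, during which the arm holds its last target. There are 200 camera calls.

## Working session

There is one attempt and no reset: what is moved stays moved. The work goes in short steps, Python scripts to look and compute and a tool call to move; the robot and the scene stay as the last step left them, time stands still between calls to the robot, and variables do not carry over. Pictures are saved under pics/ and viewed, at most 10 in all, crops included, and the job is handed in when it is done.

Besides the shell and the picture viewer there is one more tool, called after "Call:" by a JSON object that holds its "api" and its "payload". carry_out: Moves the arm, as the interface text tells. Scaled input: -1 to 1 covers 25 cm each way for a shift and 90 degrees each way for a turn. Its arguments: {"type":"object","properties":{"plan":{"type":"array","items":{"type":"object","properties":{"tx":{"type":"number","minimum":-1,"maximum":1},"ty":{"type":"number","minimum":-1,"maximum":1},"tz":{"type":"number","minimum":-1,"maximum":1},"wx":{"type":"number","minimum":-1,"maximum":1},"wy":{"type":"number","minimum":-1,"maximum":1},"wz":{"type":"number","minimum":-1,"maximum":1},"jaw":{"type":"number"}}}}},"required":["plan"]}

```bash
mkdir -p pics
cat > h.py <<'E'
from station import *
import numpy as np, cv2
def cam(n):
    c=read_camera(n); c['R']=cv2.Rodrigues(np.array(c['rvec'],float))[0]; c['t']=np.array(c['tvec'],float).ravel(); return c
def world(c):
    z=c['range_z'].astype(float); v,u=np.mgrid[:z.shape[0],:z.shape[1]]
    P=np.stack([(u-c['cx'])/c['fx']*z,(v-c['cy'])/c['fy']*z,z],-1)
    return (P-c['t'])@c['R']
def save(n,im): cv2.imwrite('pics/'+n,im[...,::-1])
E
python3 - <<'E'
from h import *
import pickle
for n in('top','side'):
    c=cam(n); save(n+'.png',c['image']); pickle.dump(c,open(n+'.pkl','wb'))
    print(n,-c['R'].T@c['t'],c['fx'])
print(state())
E
```

```text
top [ 426.18663303    2.48555701 1225.72703283] 409.9735317567198
side [  46.59549355  726.3807778  1097.97973371] 523.1072254379069
{'t': 0.1, 'joint_pos': array([-1.44501854e+00,  1.50939706e-01,  1.43794983e+00, -1.45296767e-05,
        1.55378513e+00, -1.33970799e-01]), 'joint_vel': array([-0.0013838 , -0.00081957, -0.00202076,  0.00032878, -0.00111849,
        0.00024976]), 'effort': array([ 3.66062224e-03, -7.14381981e+01, -5.71802473e+01, -1.33157432e-04,
        7.07480998e-03, -5.84000091e-06]), 'ee_pos': array([ 147.64976094, -555.51848809,  249.44223117]), 'orientation': array([ 9.91578020e-01,  1.29509601e-01, -5.04741665e-06, -5.41034254e-04]), 'wrist_force': array([-1.28372325, -0.93595436, -0.6077426 ]), 'torque': array([-0.00388626,  0.05508136,  0.01351796]), 'grip_force': 0.0, 'grip_width': 1.001734800267876}
```

View pics/top.png

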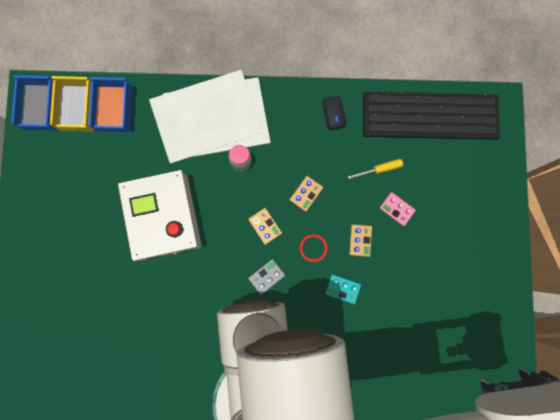

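View pics/side.png

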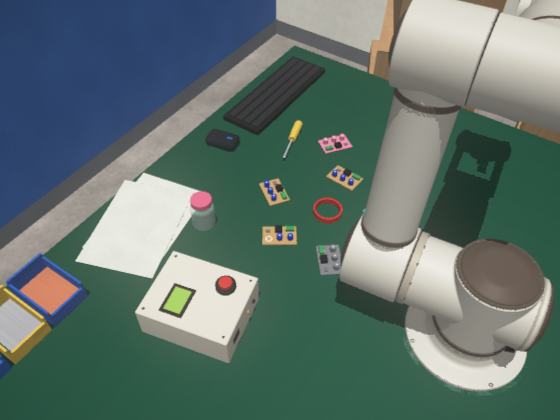

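Top view: the tan boards are at (265,226), (307,193) and (361,240), with grey, pink and turquoise look-alikes at (266,276), (398,208) and (343,289). The red button is at (174,229). The board at (265,226) seems to have a white ring near (257,217) and only two blue capacitors. In the side view it is at (280,235) with the ring near (268,239). I'll confirm with one enlarged crop and measure from both views.

Run:
```python
from h import *
import pickle
out=[]
for n,(u0,v0,w,h) in dict(top=(235,165,150,110),side=(215,150,150,110)).items():
    c=pickle.load(open(n+'.pkl','rb')); W=world(c); im=c['image']
    out.append(cv2.resize(im[v0:v0+h,u0:u0+w],None,fx=5,fy=5,interpolation=cv2.INTER_CUBIC)[:, :])
    hsv=cv2.cvtColor(im,cv2.COLOR_RGB2HSV).astype(int); H,S,V=hsv[...,0],hsv[...,1],hsv[...,2]
    def comps(name,m,amin):
        k,l,s,ce=cv2.connectedComponentsWithStats(m.astype(np.uint8))
        for i in range(1,k):
            if s[i,4]>=amin and (l==i).any():
                p=W[l==i]; print(n,name,ce[i].round(1),s[i,4],np.median(p,0).round(1),p[:,2].min().round(1),p[:,2].max().round(1))
    comps('red',((H<5)|(H>175))&(S>190)&(V>90),30)
    comps('blue',(H>105)&(H<130)&(S>110)&(V>70)&(W[...,0]>300)&(abs(W[...,1])<300),4)
    comps('tan',(H>10)&(H<24)&(S>70)&(V>120)&(W[...,2]<40)&(W[...,0]>280),60)
    comps('white',(S<60)&(V>170)&(W[...,2]<30)&(W[...,0]>300)&(W[...,1]>-250)&(W[...,1]<200),3)
    comps('cream',(W[...,2]>75)&(W[...,2]<98)&(W[...,0]>300),800)
save('crop.png',cv2.resize(out[0],(750,550)))
save('crop2.png',out[1])
```

```text
top blue [336.4 118.7] 22 [ 836.1 -204.    33.4] 26.5 36.4
top blue [308.4 183. ] 12 [ 641.  -121.7   18.6] 13.1 21.4
top blue [302.9 190.7] 13 [ 616.6 -106.5   19.7] 16.6 24.1
top blue [297.8 197.7] 13 [594.9 -91.9  20.5] 11.8 23.6
top blue [261.5 227.7] 10 [504.   14.8  21.3] 16.3 24.9
top blue [357.6 230.5] 11 [ 500.1 -268.2   19.8] 17.0 26.2
top blue [266.5 235.2] 10 [ 4.838e+02 -3.000e-01  1.940e+01] 17.9 21.3
top blue [356.8 239.5] 12 [ 475.  -266.2   19.6] 15.9 22.0
top blue [356.2 248.9] 12 [ 446.9 -264.8   19.2] 15.9 22.2
top tan [542.5 217. ] 881 [  592.7 -1123.8  -417.4] -431.9 4.3
top tan [306.1 192.8] 421 [ 615.1 -117.1    4.7] -2.4 18.9
top tan [264.4 225.6] 431 [513.5   6.8   4.8] -3.7 21.6
top tan [359.4 239.3] 417 [ 477.4 -279.9    4.6] -4.8 17.5
top white [254.   0.] 3 [1718.5   82.8 -745.6] -755.0 -740.3
top white [264.8   1.4] 9 [1715.    26.7 -749.4] -756.3 -741.8
top white [235.2   3.2] 13 [1702.   179.3 -750.2] -756.0 -740.9
top white [240.5   4.5] 4 [1693.4  151.5 -747.4] -759.0 -741.7
top white [288.6  56.3] 7 [1426.5  -99.5 -751.2] -757.0 -744.4
top white [2
[... 1065 characters left out ...]
8.1 236.8] 376 [510.4  11.7   3.7] -3.6 11.4
side tan [ 15.8 305.5] 114 [920.4 535.8  33. ] 18.1 40.0
side tan [ 26.1 345.5] 409 [791.3 593.1  20.8] 1.3 39.8
side white [153.6 206.6] 3941 [854.9 119.6   1.4] -7.4 10.8
side white [ 39.1 224.4] 170 [1765.9   71.6 -751.6] -766.9 -735.3
side white [ 17.9 239.9] 22 [1770.2  188.8 -753.1] -762.7 -741.2
side white [268.6 238.6] 24 [526.5  30.2   4.2] -1.1 6.9
side white [ 29.7 245.7] 3 [1697.8  176.4 -750.4] -755.6 -746.9
side white [332.7 246.3] 3 [370.1 -30.4  21.7] 19.3 22.4
side white [334.3 254.7] 3 [354.4 -12.4  18.8] 17.0 19.0
side white [336.3 263.7] 3 [336.5   8.8  18. ] 16.7 23.6
side cream [196.3 299.3] 6847 [528.5 317.   89.8] 75.0 97.7
```

View pics/crop.png

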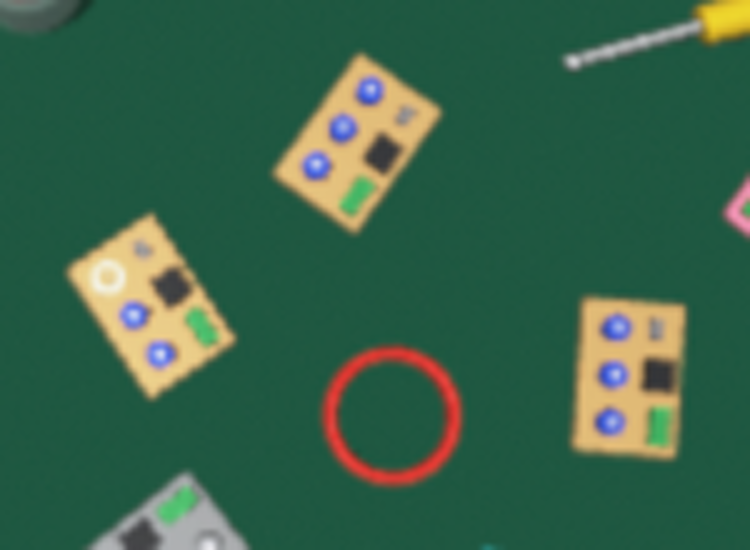

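The crop settles it. The board at (265,226) has a white ring, at crop (108,277), and only two blue capacitors, so it is the faulty board. The other two tan boards have all three. From both views, the gap is at about (527, 31, 4). Next I'll measure the button.

Run:
```python
from h import *
import pickle
rays=[]
for n,(u,v) in dict(top=(174,229),side=(226,285)).items():
    c=pickle.load(open(n+'.pkl','rb')); W=world(c); im=c['image'].astype(int)
    m=np.zeros(im.shape[:2],bool); m[v-14:v+14,u-14:u+14]=1
    r=m&(im[...,0]>110)&(im[...,1]<70)&(im[...,2]<80)
    p=W[r]; zt=np.median(p[:,2]); t=p[p[:,2]>zt-4]
    print(n,r.sum(),np.argwhere(r).mean(0),np.median(p,0).round(1),np.percentile(p[:,2],[5,25,75,95]).round(1),((t.max(0)+t.min(0))/2).round(1), t.mean(0).round(1))
    d=m&(im.max(-1)<70); print(' dark',d.sum(),np.percentile(W[d][:,2],[5,50,95]).round(1),W[d].mean(0).round(1))
    # tester rim at top height -> pose
    T=(abs(W[...,2]-90)<6)&(W[...,0]>350)&(W[...,1]>150)&(W[...,1]<450)&(im.min(-1)>110)
    k,l,s,_=cv2.connectedComponentsWithStats(T.astype(np.uint8)); i=1+s[1:,4].argmax()
    q=W[l==i]; print(' tester',cv2.minAreaRect(q[:,:2].astype(np.float32)))
```

```text
top 67 [227.80597015 172.25373134] [497.  257.4 110.9] [101.5 105.8 112.5 114.9] [494.2 254.2 111.9] [497.1 252.8 111.7]
 dark 16 [ 99.7 104.2 105.7] [493.8 235.6 103.4]
 tester ((533.4536743164062, 303.74591064453125), (220.67816162109375, 180.9849395751953), 13.218430519104004)
side 7 [285.28571429 230.28571429] [478.2 253.4 105. ] [101.9 103.5 105.8 107. ] [479.8 249.4 104.5] [478.8 250.7 104.6]
 dark 14 [ 94.3  98.7 102. ] [472.2 252.9  98.7]
 tester ((531.63916015625, 304.33868408203125), (221.37911987304688, 182.518310546875), 13.585240364074707)
```

Call:
{"api": "carry_out", "payload": {"plan": [{"tx": 0.8,"ty": 1,"jaw": 0},{"tx": 0.8,"ty": 1,"jaw": 0},{"tx": 0.8,"ty": 1,"jaw": 0},{"tx": 0.8,"ty": 1,"jaw": 0},{"tx": 0.8,"ty": 1,"jaw": 0},{"tx": 0.8,"ty": 1,"jaw": 0},{"tx": 0.8,"ty": 1,"jaw": 0},{"tx": 0.8,"ty": 1,"jaw": 0}]}}

```text
$.plan[0]: bad value
```

Call:
{"api": "carry_out", "payload": {"plan": [{"tx": 0.4,"ty": 1,"jaw": 0},{"tx": 0.4,"ty": 1,"jaw": 0},{"tx": 0.4,"ty": 1,"jaw": 0},{"tx": 0.4,"ty": 1,"jaw": 0},{"tx": 0.4,"ty": 1,"jaw": 0},{"tx": 0.4,"ty": 1,"jaw": 0},{"tx": 0.4,"ty": 1,"jaw": 0}]}}

```text
$.plan[0]: bad value
```

Call:
{"api": "carry_out", "payload": {"plan": [{"tx": 0.18,"ty": 1,"jaw": 0},{"tx": 0.18,"ty": 1,"jaw": 0},{"tx": 0.18,"ty": 1,"jaw": 0},{"tx": 0.18,"ty": 1,"jaw": 0},{"tx": 0.18,"ty": 1,"jaw": 0},{"tx": 0.18,"ty": 1,"jaw": 0},{"tx": 0.18,"ty": 1,"jaw": 0}]}}

```text
$.plan[0]: bad value
```

Call:
{"api": "carry_out", "payload": {"plan": [{"tx": 0.8,"ty": 1,"tz": 0,"wx": 0,"wy": 0,"wz": 0,"jaw": 0},{"tx": 0.8,"ty": 1,"tz": 0,"wx": 0,"wy": 0,"wz": 0,"jaw": 0},{"tx": 0.8,"ty": 1,"tz": 0,"wx": 0,"wy": 0,"wz": 0,"jaw": 0},{"tx": 0.8,"ty": 1,"tz": 0,"wx": 0,"wy": 0,"wz": 0,"jaw": 0},{"tx": 0.8,"ty": 1,"tz": 0,"wx": 0,"wy": 0,"wz": 0,"jaw": 0},{"tx": 0.8,"ty": 1,"tz": 0,"wx": 0,"wy": 0,"wz": 0,"jaw": 0},{"tx": 0.8,"ty": 1,"tz": 0,"wx": 0,"wy": 0,"wz": 0,"jaw": 0},{"tx": 0.8,"ty": 1,"tz": 0,"wx": 0,"wy": 0,"wz": 0,"jaw": 0}]}}

```text
t: 0.9
ee_pos: [349.0, -303.6, 250.0]
orientation: [0.991, 0.131, 0.0, -0.0]
wrist_force: [-0.2, 0.2, -0.1]
grip_width: -0.001
grip_force: 0.0
```

Call:
{"api": "carry_out", "payload": {"plan": [{"tx": 0.4,"ty": 1,"tz": 0,"wx": 0,"wy": 0,"wz": 0,"jaw": 0},{"tx": 0.4,"ty": 1,"tz": 0,"wx": 0,"wy": 0,"wz": 0,"jaw": 0},{"tx": 0.4,"ty": 1,"tz": 0,"wx": 0,"wy": 0,"wz": 0,"jaw": 0},{"tx": 0.4,"ty": 1,"tz": 0,"wx": 0,"wy": 0,"wz": 0,"jaw": 0},{"tx": 0.4,"ty": 1,"tz": 0,"wx": 0,"wy": 0,"wz": 0,"jaw": 0},{"tx": 0.4,"ty": 1,"tz": 0,"wx": 0,"wy": 0,"wz": 0,"jaw": 0},{"tx": 0.4,"ty": 1,"tz": 0,"wx": 0,"wy": 0,"wz": 0,"jaw": 0},{"tx": 0.4,"ty": 1,"tz": 0,"wx": 0,"wy": 0,"wz": 0,"jaw": 0}]}}

```text
t: 1.7
ee_pos: [447.6, -56.1, 249.7]
orientation: [0.992, 0.13, -0.0, -0.0]
wrist_force: [-0.2, -1.1, -0.5]
grip_width: -0.005
grip_force: 0.0
```

Call:
{"api": "carry_out", "payload": {"plan": [{"tx": 0.18,"ty": 1,"tz": 0,"wx": 0,"wy": 0,"wz": 0,"jaw": 0},{"tx": 0.18,"ty": 1,"tz": 0,"wx": 0,"wy": 0,"wz": 0,"jaw": 0},{"tx": 0.18,"ty": 1,"tz": 0,"wx": 0,"wy": 0,"wz": 0,"jaw": 0},{"tx": 0.18,"ty": 1,"tz": 0,"wx": 0,"wy": 0,"wz": 0,"jaw": 0},{"tx": 0.18,"ty": 1,"tz": 0,"wx": 0,"wy": 0,"wz": 0,"jaw": 0},{"tx": 0.18,"ty": 1,"tz": 0,"wx": 0,"wy": 0,"wz": 0,"jaw": 0},{"tx": 0.18,"ty": 1,"tz": 0,"wx": 0,"wy": 0,"wz": 0,"jaw": 0},{"tx": 0.18,"ty": 1,"tz": 0,"wx": 0,"wy": 0,"wz": 0,"jaw": 0}]}}

```text
t: 2.5
ee_pos: [492.9, 192.6, 249.8]
orientation: [0.992, 0.129, -0.0, 0.0]
wrist_force: [0.3, 0.3, -1.0]
grip_width: 0.004
grip_force: 0.0
```

Run:
```python
from h import *
c=cam('wrist'); W=world(c); im=c['image'].astype(int)
r=(im[...,0]>110)&(im[...,1]<70)&(im[...,2]<80)&(W[...,2]>95)&(W[...,2]<125)
p=W[r]; print(r.sum(),np.percentile(p[:,2],[5,50,95]) if r.any() else 0)
t=p[p[:,2]>np.median(p[:,2])-2] if r.any() else p
print(((t.max(0)+t.min(0))/2),t.max(0)-t.min(0),t.mean(0),-c['R'].T@c['t'])
w=(im.min(-1)>150)&(W[...,2]<10)&(W[...,2]>0)&(abs(W[...,0]-527)<15)&(abs(W[...,1]-31)<15)
if w.any(): print('ring',w.sum(),(W[w].max(0)+W[w].min(0))/2,np.median(W[w],0))
save('wrist1.png',c['image'])
```

```text
1101 [110.3723029  112.78985997 114.01384912]
[491.90394873 254.14650537 112.95086393] [30.43068651 30.73697323  4.26638273] [492.08567615 253.8965724  112.85248946] [563.00279426 211.70738083 374.62534867]
```

View pics/wrist1.png

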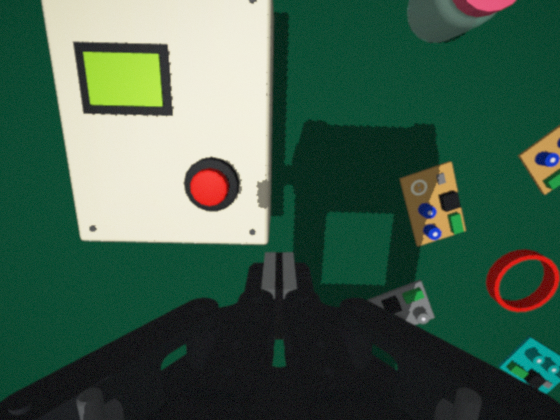

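The wrist view shows the button at (208,186). That gives (492, 254) with its top at z = 113, which agrees with the other views. The ring is in shadow at (419,187). I'll move above the button.

Call:
{"api": "carry_out", "payload": {"plan": [{"tx": 0,"ty": 0.238,"tz": 0,"wx": 0,"wy": 0,"wz": 0,"jaw": 0},{"tx": 0,"ty": 0.238,"tz": -0.2,"wx": 0,"wy": 0,"wz": 0,"jaw": 0},{"tx": 0,"ty": 0.238,"tz": -0.38,"wx": 0,"wy": 0,"wz": 0,"jaw": 0},{"tx": 0,"ty": 0.238,"tz": -0.38,"wx": 0,"wy": 0,"wz": 0,"jaw": 0},{"tx": 0,"ty": 0.238,"tz": -0.38,"wx": 0,"wy": 0,"wz": 0,"jaw": 0}]}}

```text
t: 3.05
ee_pos: [493.1, 252.6, 156.2]
orientation: [0.992, 0.129, -0.0, 0.0]
wrist_force: [0.1, 0.4, 0.2]
grip_width: 0.0
grip_force: 0.0
```

Call:
{"api": "carry_out", "payload": {"plan": [{"tx": 0,"ty": 0,"tz": -0.07,"wx": 0,"wy": 0,"wz": 0,"jaw": 0},{"tx": 0,"ty": 0,"tz": -0.09,"wx": 0,"wy": 0,"wz": 0,"jaw": 0},{"tx": 0,"ty": 0,"tz": -0.1,"wx": 0,"wy": 0,"wz": 0,"jaw": 0},{"tx": 0,"ty": 0,"tz": -0.108,"wx": 0,"wy": 0,"wz": 0,"jaw": 0},{"tx": 0,"ty": 0,"tz": -0.112,"wx": 0,"wy": 0,"wz": 0,"jaw": 0},{"tx": 0,"ty": 0,"tz": -0.112,"wx": 0,"wy": 0,"wz": 0,"jaw": 0}]}}

```text
t: 3.65
ee_pos: [493.1, 253.8, 127.7]
orientation: [0.992, 0.13, 0.001, -0.0]
wrist_force: [2.7, -1.3, 2.3]
grip_width: 0.001
grip_force: 1.5
```

Call:
{"api": "carry_out", "payload": {"plan": [{"tx": 0,"ty": 0,"tz": -0.006,"wx": 0,"wy": 0,"wz": 0,"jaw": 0},{"tx": 0,"ty": 0,"tz": -0.012,"wx": 0,"wy": 0,"wz": 0,"jaw": 0},{"tx": 0,"ty": 0,"tz": -0.012,"wx": 0,"wy": 0,"wz": 0,"jaw": 0}]}}

```text
t: 3.95
ee_pos: [493.1, 253.9, 124.7]
orientation: [0.992, 0.13, 0.001, -0.0]
wrist_force: [1.8, -1.9, 9.0]
grip_width: 0.001
grip_force: 4.6
```

Call:
{"api": "carry_out", "payload": {"plan": [{"tx": 0,"ty": 0,"tz": -0.006,"wx": 0,"wy": 0,"wz": 0,"jaw": 0},{"tx": 0,"ty": 0,"tz": -0.006,"wx": 0,"wy": 0,"wz": 0,"jaw": 0},{"tx": 0,"ty": 0,"tz": -0.006,"wx": 0,"wy": 0,"wz": 0,"jaw": 0}]}}

```text
t: 4.25
ee_pos: [493.2, 253.9, 124.3]
orientation: [0.992, 0.13, 0.001, -0.0]
wrist_force: [-4.0, -4.9, 26.5]
grip_width: 0.001
grip_force: 13.1
```

The force rose to 26 N with almost no further travel, so the button is fully in. I'll raise the hand and move toward the gap.

Call:
{"api": "carry_out", "payload": {"plan": [{"tx": 0,"ty": 0,"tz": 0.2,"wx": 0,"wy": 0,"wz": 0,"jaw": 0},{"tx": 0,"ty": 0,"tz": 0.4,"wx": 0,"wy": 0,"wz": 0,"jaw": 0},{"tx": 0,"ty": -0.2,"tz": 0.4,"wx": 0,"wy": 0,"wz": 0,"jaw": 0},{"tx": 0,"ty": -0.4,"tz": 0.4,"wx": 0,"wy": 0,"wz": 0,"jaw": 0},{"tx": 0,"ty": -0.48,"tz": 0.4,"wx": 0,"wy": 0,"wz": 0,"jaw": 0},{"tx": 0,"ty": -0.48,"tz": 0.4,"wx": 0,"wy": 0,"wz": 0,"jaw": 0}]}}

```text
t: 4.85
ee_pos: [492.5, 131.7, 222.3]
orientation: [0.992, 0.128, -0.0, 0.0]
wrist_force: [-0.2, 1.3, 0.4]
grip_width: -0.002
grip_force: 0.0
```

Run:
```python
from h import *
c=cam('wrist'); save('wrist2.png',c['image']); W=world(c); im=c['image']
hsv=cv2.cvtColor(im,cv2.COLOR_RGB2HSV).astype(int); H,S,V=hsv[...,0],hsv[...,1],hsv[...,2]
m=(H>105)&(H<130)&(S>110)&(V>50)&(abs(W[...,0]-505)<60)&(abs(W[...,1]-10)<60)
k,l,s,ce=cv2.connectedComponentsWithStats(m.astype(np.uint8))
for i in range(1,k):
    if s[i,4]>20: print('cap',ce[i],s[i,4],np.median(W[l==i],0))
roi=(abs(W[...,0]-510)<60)&(abs(W[...,1]-10)<60)&(W[...,2]>1)&(W[...,2]<8)
T=roi&(S>60)&(H<30)&(W[...,2]>2)
print('tan',cv2.minAreaRect(W[T][:,:2].astype(np.float32)))
w=roi&(S<70)&(V>100)&(abs(W[...,0]-527)<17)&(abs(W[...,1]-31)<17)
if w.any(): print('ring',w.sum(),np.argwhere(w).mean(0),(W[w].max(0)+W[w].min(0))/2,np.ptp(W[w],0),np.median(W[w],0))
b=(im[...,0]>110)&(im[...,1]<70)&(im[...,2]<80)&(W[...,2]>95)&(W[...,2]<125)
if b.any(): print('button',b.sum(),np.median(W[b],0))
```

```text
cap [385.4863388 203.2568306] 183 [505.19083234  18.90983672  20.4160494 ]
cap [391.89361702 226.2712766 ] 188 [482.61826153   2.97602658  20.48664904]
tan ((510.1595764160156, 5.24420166015625), (92.59027862548828, 61.58849334716797), 35.42095184326172)
ring 143 [177.84615385 376.51748252] [526.71321952  31.91753314   5.43700453] [18.63479431 18.18304529  4.54691012] [526.69604331  31.60483281   5.22347825]
button 1406 [491.91783589 253.74920134 112.85847293]
```

View pics/wrist2.png

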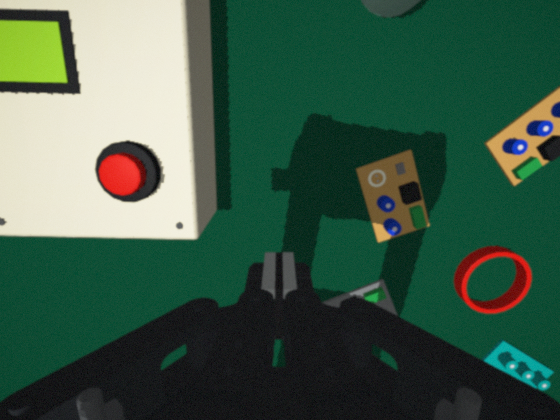

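In this wrist view the button is at (122,174), back up at z = 113. The ring is at (376,178), which gives (526.7, 31.7), next to the two remaining capacitors. I'll move over it and then descend.

Call:
{"api": "carry_out", "payload": {"plan": [{"tx": 0.136,"ty": -0.408,"tz": 0,"wx": 0,"wy": 0,"wz": 0,"jaw": 0},{"tx": 0.136,"ty": -0.408,"tz": 0,"wx": 0,"wy": 0,"wz": 0,"jaw": 0},{"tx": 0.136,"ty": -0.408,"tz": 0,"wx": 0,"wy": 0,"wz": 0,"jaw": 0},{"tx": 0.136,"ty": -0.408,"tz": -0.18,"wx": 0,"wy": 0,"wz": 0,"jaw": 0},{"tx": 0.136,"ty": -0.408,"tz": -0.36,"wx": 0,"wy": 0,"wz": 0,"jaw": 0},{"tx": 0.136,"ty": -0.408,"tz": -0.48,"wx": 0,"wy": 0,"wz": 0,"jaw": 0},{"tx": 0.136,"ty": -0.408,"tz": -0.48,"wx": 0,"wy": 0,"wz": 0,"jaw": 0},{"tx": 0.136,"ty": -0.408,"tz": -0.48,"wx": 0,"wy": 0,"wz": 0,"jaw": 0}]}}

```text
t: 5.7
ee_pos: [526.9, 32.7, 103.2]
orientation: [0.992, 0.13, -0.0, -0.0]
wrist_force: [0.2, 0.1, 2.2]
grip_width: 0.003
grip_force: 0.0
```

Commanded z is now 102.5, and I need about 53.

Call:
{"api": "carry_out", "payload": {"plan": [{"tx": 0,"ty": 0,"tz": -0.1,"wx": 0,"wy": 0,"wz": 0,"jaw": 0},{"tx": 0,"ty": 0,"tz": -0.16,"wx": 0,"wy": 0,"wz": 0,"jaw": 0},{"tx": 0,"ty": 0,"tz": -0.196,"wx": 0,"wy": 0,"wz": 0,"jaw": 0},{"tx": 0,"ty": 0,"tz": -0.196,"wx": 0,"wy": 0,"wz": 0,"jaw": 0},{"tx": 0,"ty": 0,"tz": -0.196,"wx": 0,"wy": 0,"wz": 0,"jaw": 0},{"tx": 0,"ty": 0,"tz": -0.196,"wx": 0,"wy": 0,"wz": 0,"jaw": 0}]}}

```text
t: 6.3
ee_pos: [527.4, 31.8, 54.7]
orientation: [0.992, 0.13, 0.001, 0.0]
wrist_force: [0.4, -0.5, 0.4]
grip_width: 0.001
grip_force: 0.0
```

Call:
{"api": "carry_out", "payload": {"plan": [{"tx": 0,"ty": 0,"tz": 0,"wx": 0,"wy": 0,"wz": 0,"jaw": 0},{"tx": 0,"ty": 0,"tz": 0,"wx": 0,"wy": 0,"wz": 0,"jaw": 0},{"tx": 0,"ty": 0,"tz": 0,"wx": 0,"wy": 0,"wz": 0,"jaw": 0},{"tx": 0,"ty": 0,"tz": 0,"wx": 0,"wy": 0,"wz": 0,"jaw": 0},{"tx": 0,"ty": 0,"tz": 0,"wx": 0,"wy": 0,"wz": 0,"jaw": 0},{"tx": 0,"ty": 0,"tz": 0,"wx": 0,"wy": 0,"wz": 0,"jaw": 0},{"tx": 0,"ty": 0,"tz": 0,"wx": 0,"wy": 0,"wz": 0,"jaw": 0},{"tx": 0,"ty": 0,"tz": 0,"wx": 0,"wy": 0,"wz": 0,"jaw": 0}]}}

```text
t: 7.1
ee_pos: [526.7, 31.8, 53.4]
orientation: [0.992, 0.13, -0.0, -0.0]
wrist_force: [0.3, -0.0, -0.5]
grip_width: -0.002
grip_force: 0.0
```

Call:
{"api": "carry_out", "payload": {"plan": [{"tx": 0,"ty": 0,"tz": 0,"wx": 0,"wy": 0,"wz": 0,"jaw": 0},{"tx": 0,"ty": 0,"tz": 0,"wx": 0,"wy": 0,"wz": 0,"jaw": 0},{"tx": 0,"ty": 0,"tz": 0,"wx": 0,"wy": 0,"wz": 0,"jaw": 0},{"tx": 0,"ty": 0,"tz": 0,"wx": 0,"wy": 0,"wz": 0,"jaw": 0},{"tx": 0,"ty": 0,"tz": 0,"wx": 0,"wy": 0,"wz": 0,"jaw": 0},{"tx": 0,"ty": 0,"tz": 0,"wx": 0,"wy": 0,"wz": 0,"jaw": 0},{"tx": 0,"ty": 0,"tz": 0,"wx": 0,"wy": 0,"wz": 0,"jaw": 0},{"tx": 0,"ty": 0,"tz": 0,"wx": 0,"wy": 0,"wz": 0,"jaw": 0}]}}

```text
t: 7.9
ee_pos: [526.7, 31.8, 53.5]
orientation: [0.992, 0.13, -0.0, -0.0]
wrist_force: [0.1, -0.9, 0.6]
grip_width: 0.004
grip_force: 0.0
```

Call:
{"api": "carry_out", "payload": {"plan": [{"tx": 0,"ty": 0,"tz": 0,"wx": 0,"wy": 0,"wz": 0,"jaw": 0},{"tx": 0,"ty": 0,"tz": 0,"wx": 0,"wy": 0,"wz": 0,"jaw": 0},{"tx": 0,"ty": 0,"tz": 0,"wx": 0,"wy": 0,"wz": 0,"jaw": 0},{"tx": 0,"ty": 0,"tz": 0,"wx": 0,"wy": 0,"wz": 0,"jaw": 0},{"tx": 0,"ty": 0,"tz": 0,"wx": 0,"wy": 0,"wz": 0,"jaw": 0},{"tx": 0,"ty": 0,"tz": 0,"wx": 0,"wy": 0,"wz": 0,"jaw": 0},{"tx": 0,"ty": 0,"tz": 0,"wx": 0,"wy": 0,"wz": 0,"jaw": 0},{"tx": 0,"ty": 0,"tz": 0,"wx": 0,"wy": 0,"wz": 0,"jaw": 0}]}}

```text
t: 8.7
ee_pos: [526.7, 31.8, 53.4]
orientation: [0.992, 0.13, -0.0, -0.0]
wrist_force: [-0.7, -0.6, -0.4]
grip_width: 0.002
grip_force: 0.0
```

Call:
{"api": "carry_out", "payload": {"plan": [{"tx": 0,"ty": 0,"tz": 0,"wx": 0,"wy": 0,"wz": 0,"jaw": 0},{"tx": 0,"ty": 0,"tz": 0,"wx": 0,"wy": 0,"wz": 0,"jaw": 0},{"tx": 0,"ty": 0,"tz": 0,"wx": 0,"wy": 0,"wz": 0,"jaw": 0},{"tx": 0,"ty": 0,"tz": 0,"wx": 0,"wy": 0,"wz": 0,"jaw": 0},{"tx": 0,"ty": 0,"tz": 0,"wx": 0,"wy": 0,"wz": 0,"jaw": 0},{"tx": 0,"ty": 0,"tz": 0,"wx": 0,"wy": 0,"wz": 0,"jaw": 0},{"tx": 0,"ty": 0,"tz": 0,"wx": 0,"wy": 0,"wz": 0,"jaw": 0},{"tx": 0,"ty": 0,"tz": 0,"wx": 0,"wy": 0,"wz": 0,"jaw": 0}]}}

```text
t: 9.5
ee_pos: [526.7, 31.8, 53.5]
orientation: [0.992, 0.13, -0.0, -0.0]
wrist_force: [0.2, -0.1, -0.3]
grip_width: -0.0
grip_force: 0.0
```

The hand held still for 3.2 s. Now I'll raise it by 15 cm.

Call:
{"api": "carry_out", "payload": {"plan": [{"tx": 0,"ty": 0,"tz": 0.15,"wx": 0,"wy": 0,"wz": 0,"jaw": 0},{"tx": 0,"ty": 0,"tz": 0.3,"wx": 0,"wy": 0,"wz": 0,"jaw": 0},{"tx": 0,"ty": 0,"tz": 0.45,"wx": 0,"wy": 0,"wz": 0,"jaw": 0},{"tx": 0,"ty": 0,"tz": 0.6,"wx": 0,"wy": 0,"wz": 0,"jaw": 0},{"tx": 0,"ty": 0,"tz": 0.6,"wx": 0,"wy": 0,"wz": 0,"jaw": 0},{"tx": 0,"ty": 0,"tz": 0.6,"wx": 0,"wy": 0,"wz": 0,"jaw": 0},{"tx": 0,"ty": 0,"tz": 0.6,"wx": 0,"wy": 0,"wz": 0,"jaw": 0},{"tx": 0,"ty": 0,"tz": 0.6,"wx": 0,"wy": 0,"wz": 0,"jaw": 0}]}}

```text
t: 10.3
ee_pos: [526.2, 31.8, 202.2]
orientation: [0.992, 0.13, -0.001, -0.0]
wrist_force: [-0.7, 0.5, 0.5]
grip_width: -0.002
grip_force: 0.0
```

```bash
python3 -c "
from station import *
print(state()['ee_pos']); print(finish_job())"
```

```text
[526.2473752   31.83346926 202.19976089]
the job is handed in; nothing more can be done
None
```

I pressed the call button fully in and it came back up, held the fingertips about 3 cm above the empty capacitor spot for 3.2 s, raised the hand 15 cm straight up, and handed the job in; no verdict was returned.

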